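# Put together two painted stacking jars

### The job

Put the painted ceramics together for display. First build the tall jar in the middle of the round metal decorating wheel, from the bottom up: the green pot, then the white pot with the fir sprigs, then the lid with the red knob; after that stand the pink pot in the middle of the square terracotta tile and close it with the blue-knobbed lid. Seat each piece fully and upright in the one below, set everything down without dropping it, leave the mug and the two paint jars where they are, and let go of everything at the end.

Things in the scene. Friction and masses are not known exactly. Their poses are not given: they have to be found in the camera images.
- green_pot_mid (a point): Stacking pot, dark green with one row of cream squares. 60 mm across, 60 mm high, 200 g; mouth 52 mm across, wall 4 mm, open from 14 mm up. Below its straight side a tan tapered foot, 8 mm high, 38 to 46 mm across, drops into the mouth of the pot below (3 mm play each way): seated, it stands 52 mm above that pot. Point: on the upright axis (z), half-way up, 30 mm above the underside. Yaw is free.
- white_pot_mid (a point): Stacking pot, cream white with green fir sprigs and red dots. 60 mm across, 60 mm high, 200 g; mouth 52 mm across, wall 4 mm, open from 14 mm up. Below its straight side a tan tapered foot, 8 mm high, 38 to 46 mm across, drops into the mouth of the pot below (3 mm play each way): seated, it stands 52 mm above that pot. Point: on the upright axis (z), half-way up, 30 mm above the underside. Yaw is free.
- pink_pot_mid (a point): Stacking pot, pink with cream checks. 60 mm across, 60 mm high, 200 g; mouth 52 mm across, wall 4 mm, open from 14 mm up. Below its straight side a tan tapered foot, 8 mm high, 38 to 46 mm across, drops into the mouth of the pot below (3 mm play each way): seated, it stands 52 mm above that pot. Point: on the upright axis (z), half-way up, 30 mm above the underside. Yaw is free.
- red_lid_knob (a point): Cream lid, red knob, 100 g. Disc 60 mm across, 8 mm thick, on a tapered foot 8 mm high, 38 to 46 mm across, that fits a pot's mouth; seated, the disc lies on the rim. Upright knob 20 mm across, from 16 to 52 mm above the lid's underside. Point: on the knob's axis (z), 40 mm above the underside, 24 mm above the disc; seated, 62 mm above the pot's mid point. Yaw is free.
- blue_lid_knob (a point): Cream lid, dark blue knob, 100 g. Disc 60 mm across, 8 mm thick, on a tapered foot 8 mm high, 38 to 46 mm across, that fits a pot's mouth; seated, the disc lies on the rim. Upright knob 20 mm across, from 16 to 52 mm above the lid's underside. Point: on the knob's axis (z), 40 mm above the underside, 24 mm above the disc; seated, 62 mm above the pot's mid point. Yaw is free.
- wheel_top (a point): Decorating (banding) wheel: round bare-metal head 120 mm across, top 40 mm above the table, on a dark foot; locked and fixed. This point: centre of its flat top, z up.
- bat_top (a point): Square terracotta kiln tile, 110 x 110 x 14 mm, lying fixed on the table. This point: centre of its top face, z up, x and y along its edges.
- mug: White mug, 76 mm across and 85 mm high with a handle at its own +y; not to be moved. Origin: centre of its underside.
- gold_paint: Amber paint jar with a brass cap, 44 mm across, 60 mm high; not to be moved. Origin: centre of its underside.
- violet_paint: Violet paint jar with a white cap, 44 mm across, 60 mm high; not to be moved. Origin: centre of its underside.
Mind the look-alikes: they are no part of the job. Several things look just like the part that bears bat_top: the one meant starts nearest to the robot's base.

How it is judged (in metres and radians):
On the way, in this order (a step that is already met when the one before it is completed fails the run):
1. green pot stands in the middle of the wheel, let go (horizontal distance between green_pot_mid and wheel_top below 0.015 m and z of green_pot_mid in the frame of wheel_top between 0.026 and 0.034 m and angle between green_pot_mid's own z axis and vertical below 0.08 rad and linear speed of green_pot below 0.03 m/s and contact force between the fingers and green_pot below 0.2 N), for 0.2 s.
2. white pot is seated in the green pot, let go (horizontal distance between white_pot_mid and green_pot_mid below 0.007 m and z of white_pot_mid in the frame of green_pot_mid between 0.048 and 0.056 m and angle between white_pot_mid's own z axis and vertical below 0.08 rad and linear speed of white_pot below 0.03 m/s and contact force between the fingers and white_pot below 0.2 N), for 0.2 s.
3. red-knobbed lid is seated on the white pot, let go (horizontal distance between red_lid_knob and white_pot_mid below 0.007 m and z of red_lid_knob in the frame of white_pot_mid between 0.058 and 0.066 m and angle between red_lid_knob's own z axis and vertical below 0.08 rad and linear speed of red_lid below 0.03 m/s and contact force between the fingers and red_lid below 0.2 N), for 0.2 s.
4. pink pot stands in the middle of the tile, let go (horizontal distance between pink_pot_mid and bat_top below 0.015 m and z of pink_pot_mid in the frame of bat_top between 0.026 and 0.034 m and angle between pink_pot_mid's own z axis and vertical below 0.08 rad and linear speed of pink_pot below 0.03 m/s and contact force between the fingers and pink_pot below 0.2 N), for 0.2 s.
5. blue-knobbed lid is seated on the pink pot, let go (horizontal distance between blue_lid_knob and pink_pot_mid below 0.007 m and z of blue_lid_knob in the frame of pink_pot_mid between 0.058 and 0.066 m and angle between blue_lid_knob's own z axis and vertical below 0.08 rad and linear speed of blue_lid below 0.03 m/s and contact force between the fingers and blue_lid below 0.2 N), for 0.2 s.
At the end, for the whole second after the job is handed in: Green pot within 15 mm of the wheel's centre, white pot and red lid seated on it in turn; pink pot within 15 mm of the tile's centre, blue lid seated on it. Seated: within 4 mm of home height and 7 mm of the lower pot's axis. All upright (0.08 rad), let go, at rest (all of step 1 and all of step 2 and all of step 3 and all of step 4 and all of step 5); the robot touches nothing.
It fails at once if the mug or a paint jar is moved by more than 20 mm (distance of any of mug, gold_paint, violet_paint from where it was at the start of the episode above 0.02 m).
It fails at once if a pot or lid is dropped or knocked away (faster than 0.6 m/s while the fingers do not hold it) ((linear speed of green_pot above 0.6 m/s and contact force between the fingers and green_pot below 0.1 N) or (linear speed of white_pot above 0.6 m/s and contact force between the fingers and white_pot below 0.1 N) or (linear speed of pink_pot above 0.6 m/s and contact force between the fingers and pink_pot below 0.1 N) or (linear speed of red_lid above 0.6 m/s and contact force between the fingers and red_lid below 0.1 N) or (linear speed of blue_lid above 0.6 m/s and contact force between the fingers and blue_lid below 0.1 N)).
It also fails if it takes over 141 s, if anything falls off the work surface, if the arm or the gripper's body presses on something with over 40 N, if the wrist force passes 120 N, or if a joint passes its speed limit or range.

### The arm

A 6-joint arm with a two-finger parallel gripper is mounted at the origin on the work surface. World frame = base frame: x ahead of the robot, y to its left, z up, the work surface at z = 0. Lengths are in m, angles in degrees, forces in N, time in s.
With the tool pointing down it reaches from about 0.375 to 0.75 m from the base axis. Payload 9 kg.
Tool frame: the origin (TCP) lies on the front face of the gripper's body, between the roots of the fingers; the fingertips stand 73 mm ahead of it and the grasp point (between the pads) lies 54 mm ahead of it (grip_depth is the distance from the TCP to the grasp point, in m); z points along the fingers, y is the line along which they close (so a half turn about z gives the same grasp; the last joint's range is limited). The gripper opens to 85 mm and grips with 20 to 120 N. Pads are 22 mm wide; open, the fingers measure 114 mm over their backs; the gripper's body (76 mm by 85 mm) begins 54 mm behind the grasp point. The pads swing forward as they close: fully open they stand 13 mm farther back than shut.
Start: joints at [53.875, 5.964, 5.575, 89.605, 0, 77.527], TCP at [0.241, 0.55, 0.304] pointing down, gripper open.
Joint ranges: [-171.21, 171.21], [-48.23, 106.86], [-62.78, 66.21], [-105.2, 120.99], [-86.42, 89.51], [-180, 180]. Speed limits (degrees/s): [127.2, 127.2, 147.25, 180, 180, 180].

### API

Orientations are given as a 3x3 rotation matrix whose columns are the frame's x, y, z axes.
In Python, from plant import state, capture, camera_info, finish_job, cut_out, pinpoint, grip_depth gives the robot as it stands.
- The arm moves only by the tool servo_tool, never from a script. Its argument "targets" is a list of rows, each a list of 3 entries, a list of its own where there are three numbers: the closure in counts, from 0 (fully open) to 255 (shut), then the shift along the world's x, y, z in cm, then the turn about the world's z in units of 5 degrees (1.0 is 5 degrees). A call has 1 to 20 rows; each row is the pose to reach, as a shift and turn from the pose commanded when the call began; what a row does not reach only later rows make up. A row lasts 1/10 s, in which the tool goes at most 50 mm and 8.59 degrees, less where a joint would pass 70% of its speed; a pose out of reach is approached as far as the arm can. A call with a gripper value outside its range is refused whole. The fingers move at their own pace and stop on an object; "newtons" is the grip in N (left out, the last holds). Time passes only in rows, so rows that repeat a pose let the fingers close. It gives the time, the measured TCP pose, the force, the opening and the grip force at its end, in the units of the state.
- state(): the state, without advancing time (a new reading comes with each control period).
- capture(name): name is "side" or "top"; returns (picture, depth): 480x640x3 uint8, red, green, blue; 480x640 float32, m along the optical axis (not along the pixel's ray), 0 where there is no reading.
- camera_info(name): a dict with "vertical_fov" (degrees; the focal length in pixels is half the picture's height over the tangent of half this angle, whatever the lens; pixels are square), "cx", "cy" (the principal point, pixels), "xyz" and "rotation" of the camera in the world. Camera axes: x right, y down, z forward; pixel columns grow to the right and rows downward; lengths in m; the calibration is good to about 2 mm. A picture is of the moment at which its call begins. camera_info takes no time and is no camera call.
- finish_job(): hands the job in; it is judged then, once.
Trained networks look in the newest picture that a camera, given by its name, has taken for a name from the list of things; names that differ only in an ending like _2 or _b are one class to them, and where a whole thing is asked for, a point or a joint stands for the part that bears it (a point fixed in the world has none). Each returns a list of dicts, best first, with "conf" (0 to 1); they miss things now and then, are a little off and sometimes report something else, mostly with a low value. They report only what shows in the picture. A call takes as long as a camera call. They do not tell look-alikes from the thing itself.
- cut_out(camera, label): "region" (480x640 bool, what is visible of it) and "point" ([row, column] in pixels, amid what is visible of it).
- pinpoint(camera, label): "point" ([row, column] in pixels: a listed point, or the origin of a listed thing).
The state is a dict: "time_s": time; "joint_positions": joint angles; "qvel": joint speeds; "joint_efforts": joint torques, N m; "position": TCP position; "orientation": TCP orientation; "wrist_force": force on the tool from outside, world axes, zero at the start; "ft_torque": the same for the moment, N m; "opening": finger opening in m; "grasp_force": force on a finger pad.
Only numpy, scipy, OpenCV 4.12 (cv2) and the standard library are available. Lean on these libraries where they do the work, as an engineer would, in place of code of your own. Each camera call takes 0.05 s, during which the arm holds its last target. There are 200 camera calls.

## Working session

There is one attempt and no reset: what is moved stays moved. The work goes in short steps, Python scripts to look and compute and a tool call to move; the robot and the scene stay as the last step left them, time stands still between calls to the robot, and variables do not carry over. Pictures are saved under pics/ and viewed, at most 14 in all, crops included, and the job is handed in when it is done.

Besides the shell and the picture viewer there is one more tool, called after ">>>" in YAML: its name, and indented under it one key for each argument. servo_tool: Moves the arm, as the interface text tells. Its arguments: {"type":"object","properties":{"targets":{"type":"array"},"newtons":{"type":"number"}},"required":["targets"]}

```bash
ls; mkdir -p pics; cat > h.py <<'E'
import numpy as np, cv2
from plant import *
def cam(n):
    c=camera_info(n); f=240/np.tan(np.radians(c["vertical_fov"])/2)
    return f,c["cx"],c["cy"],np.array(c["xyz"]),np.array(c["rotation"])
def ray(n,p):
    f,cx,cy,o,R=cam(n); d=R@np.array([(p[1]-cx)/f,(p[0]-cy)/f,1]); return o,d
def tri(p1,p2,n1="side",n2="top"):
    o1,d1=ray(n1,p1);o2,d2=ray(n2,p2)
    d1=d1/np.linalg.norm(d1);d2=d2/np.linalg.norm(d2)
    s=np.linalg.lstsq(np.c_[d1,-d2],o2-o1,rcond=None)[0]
    a,b=o1+s[0]*d1,o2+s[1]*d2
    return (a+b)/2,np.linalg.norm(a-b)
def atz(n,p,z):
    o,d=ray(n,p); return o+d*(z-o[2])/d[2]
def cloud(n,D):
    f,cx,cy,o,R=cam(n); v,u=np.mgrid[:480,:640]
    return np.stack([(u-cx)/f*D,(v-cy)/f*D,D],-1)@R.T+o
def save(n,im,s=1): cv2.imwrite("pics/"+n,cv2.resize(im[:,:,::-1],None,fx=s,fy=s))
E
python3 - <<'E'
from h import *
for n in("side","top"):
    c=camera_info(n);print(n,c)
    im,D=capture(n);save(n+"0.png",im)
L="green_pot_mid white_pot_mid pink_pot_mid red_lid_knob blue_lid_knob wheel_top bat_top mug gold_paint violet_paint".split()
for l in L:
    P={n:[(np.round(d["point"],1).tolist(),round(d["conf"],2)) for d in pinpoint(n,l)[:4]] for n in("side","top")}
    print(l,P)
    for a in P["side"][:3]:
        for b in P["top"][:3]:
            x,e=tri(a[0],b[0])
            if e<.015: print("   ",x.round(3),round(e,4))
print(state())
E
```

```text
pics
side {'vertical_fov': 57.895044492843454, 'cx': 321.8817985837086, 'cy': 234.63473961351414, 'xyz': array([0.51664283, 0.52148497, 0.68559063]), 'rotation': array([[-9.86357675e-01, -1.28083505e-01,  1.03407701e-01],
       [-1.64616068e-01,  7.66330385e-01, -6.20998625e-01],
       [ 2.95217103e-04, -6.29549329e-01, -7.76960459e-01]])}
top {'vertical_fov': 48.08650208632499, 'cx': 323.84234051097917, 'cy': 236.31419206946399, 'xyz': array([0.52988789, 0.00503413, 1.12306341]), 'rotation': array([[ 0.01907699, -0.99613658,  0.08572039],
       [-0.99950881, -0.02113297, -0.02314156],
       [ 0.02486368, -0.08523681, -0.99605044]])}
green_pot_mid {'side': [([299.3, 382.2], 0.9)], 'top': [([309.1, 250.7], 0.97)]}
    [0.476 0.124 0.032] 0.0029
white_pot_mid {'side': [([243.0, 298.7], 0.68), ([243.3, 232.1], 0.3)], 'top': [([227.4, 301.7], 0.71)]}
    [0.643 0.025 0.03 ] 0.003
pink_pot_mid {'side': [([461.2, 269.2], 0.24)], 'top': [([315.0, 359.9], 0.8), ([244.4, 124.5], 0.4)]}
    [ 0.608  0.395 -0.005] 0.0131
red_lid_knob {'side': [([412.8, 387.1], 0.6), ([121.3, 328.0], 0.34)],
[... 1025 characters left out ...]
.55721658e-03,  7.75246803e+01]), 'qvel': array([ 0.00259971, -0.03502632, -0.10151769,  0.02176183, -0.09180782,
        0.00958336]), 'joint_efforts': array([-1.70022966e-03, -5.56779635e+01,  5.03765845e+01,  1.44362664e-03,
       -4.93366788e-04, -1.33961160e-05]), 'position': array([0.24072187, 0.54961187, 0.30391159]), 'orientation': array([[-9.16008664e-01,  4.01158476e-01,  6.50250407e-05],
       [ 4.01158479e-01,  9.16008664e-01,  4.29872735e-05],
       [-4.23187916e-05,  6.54620614e-05, -9.99999997e-01]]), 'wrist_force': array([ 0.52644554, -0.16021714, -0.64512218]), 'ft_torque': array([ 0.02474229,  0.03435012, -0.00339006]), 'grasp_force': 0.0, 'opening': 0.08498808418103487}
```

View pics/top0.png

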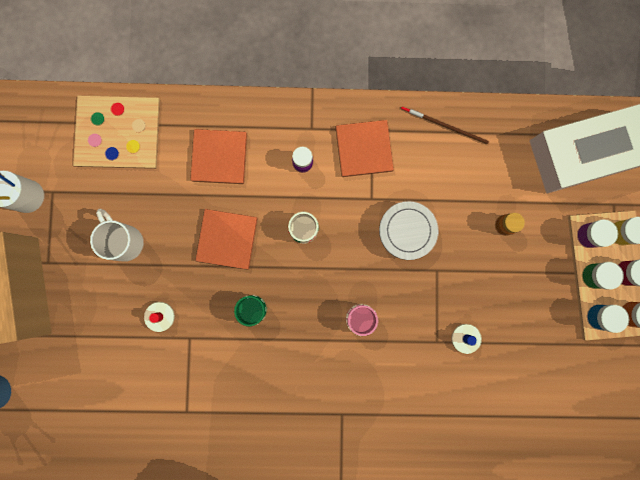

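View pics/side0.png

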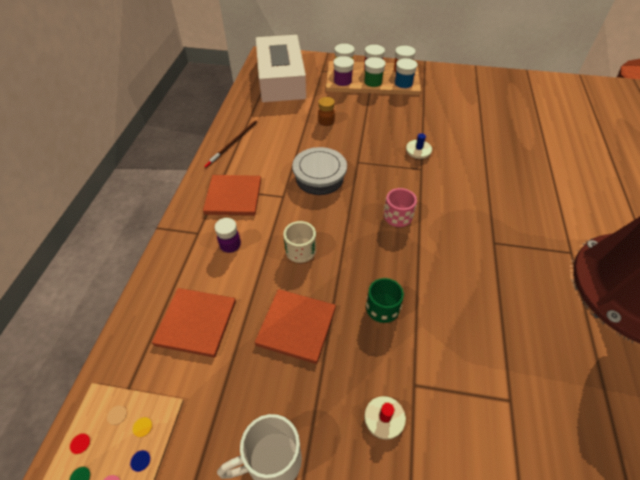

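The top view shows the green pot at (row 309, col 250), white pot (227,303), pink pot (319,363), red lid (317,158), blue lid (339,467) and wheel (230,409). Tile candidates are (239,227), (155,218) and (148,365). The first lies about 0.64 m from the base and the others over 0.8 m, so I choose (239,227). Other look-alikes are the violet jar (158,302) and mug (240,117), against the white pot, and the gold jar (223,510). All pieces stand upright.

```bash
cat >> h.py <<'E'
def top_fit(n,C,im,g,zlo,zhi,r=.045):
    """circle/box centre of points near g with z in range"""
    m=(np.hypot(C[...,0]-g[0],C[...,1]-g[1])<r)&(C[...,2]>zlo)&(C[...,2]<zhi)
    P=C[m]
    if len(P)<15: return None
    (cx,cy),(w,h),a=cv2.minAreaRect(P[:,:2].astype(np.float32))
    (ex,ey),er=cv2.minEnclosingCircle(P[:,:2].astype(np.float32))
    return np.round([cx,cy,w,h,a,ex,ey,er,P[:,2].min(),np.median(P[:,2]),P[:,2].max(),len(P)],4).tolist()
E
python3 - <<'E'
from h import *
G=dict(green=(.476,.124,.05,.07),white=(.643,.025,.05,.07),pink=(.45,-.1,.05,.07),red=(.455,.313,.008,.024),blue=(.419,-.323,.008,.024),
 redk=(.455,.313,.04,.06),bluek=(.419,-.323,.04,.06),wheel=(.64,-.193,.03,.05),tile=(.618,.18,.008,.02))
for n in("top","side"):
    im,D=capture(n);C=cloud(n,D)
    if n=="top": save("tile_crop.png",im[180:350,130:430],2.5)
    m=abs(C[...,2])<.02
    print("table z",np.median(C[m][:,2]))
    for k,g in G.items(): print(n,k,top_fit(n,C,im,g,g[2],g[3],.09 if k in("wheel","tile") else .045))
for l,z in(("green_pot_mid",.06),("white_pot_mid",.06),("pink_pot_mid",.06)):
    for n in("side","top"):
        for d in cut_out(n,l)[:2]: print(l,n,d["conf"],d["point"],atz(n,d["point"],.03).round(3))
E
```

```text
table z 1.5612167088230322e-05
top green [0.4719, 0.1242, 0.0582, 0.0586, 1.1126, 0.4723, 0.1246, 0.0299, 0.0501, 0.0595, 0.0649, 211.0]
top white [0.6403, 0.0231, 0.0582, 0.0577, 0.9753, 0.64, 0.0229, 0.0305, 0.0503, 0.0591, 0.0649, 201.0]
top pink [0.4576, -0.0976, 0.0587, 0.0586, 58.1071, 0.4574, -0.0982, 0.0307, 0.0502, 0.0596, 0.0659, 221.0]
top red [0.4549, 0.3117, 0.0593, 0.059, 89.2323, 0.4546, 0.3116, 0.0308, 0.0082, 0.0155, 0.0239, 591.0]
top blue [0.4211, -0.3154, 0.0595, 0.0585, 44.6969, 0.4204, -0.3149, 0.0308, 0.0085, 0.0159, 0.0239, 579.0]
top redk [0.4553, 0.3105, 0.018, 0.0176, 88.2559, 0.4551, 0.3109, 0.0098, 0.042, 0.0511, 0.0555, 88.0]
top bluek [0.4216, -0.3142, 0.0189, 0.0186, 3.3545, 0.4211, -0.3148, 0.0103, 0.0402, 0.0512, 0.0561, 91.0]
top wheel [0.6394, -0.1909, 0.1184, 0.119, 68.3067, 0.64, -0.1912, 0.0604, 0.0322, 0.0398, 0.0466, 2700.0]
top tile [0.6162, 0.1818, 0.1107, 0.1099, 82.1486, 0.6159, 0.1812, 0.0763, 0.008, 0.0134, 0.0199, 2828.0]
table z 0.0002785626147313591
side green [0.4749, 0.1267, 0.0589, 0.0588, 56.9606, 0.4753, 0.1264, 0.0306, 0.0501, 0
[... 585 characters left out ...]
1, 0.0203, 17.1337, 0.4225, -0.3124, 0.0116, 0.04, 0.0507, 0.0539, 69.0]
side wheel [0.6428, -0.1898, 0.1172, 0.1208, 8.3205, 0.6415, -0.1898, 0.0613, 0.0301, 0.04, 0.0434, 1709.0]
side tile [0.6188, 0.1831, 0.1115, 0.1103, 82.2711, 0.6188, 0.1836, 0.0768, 0.008, 0.0142, 0.0179, 3815.0]
green_pot_mid side 0.71 [297.2, 382.8] [0.476 0.118 0.03 ]
green_pot_mid top 0.74 [308.6, 250.2] [0.475 0.125 0.03 ]
white_pot_mid side 0.79 [238.1, 299.7] [0.645 0.013 0.03 ]
white_pot_mid top 0.68 [225.4, 302.5] [0.645 0.024 0.03 ]
white_pot_mid top 0.62 [162.8, 301.4] [0.775 0.029 0.03 ]
pink_pot_mid side 0.87 [206.8, 395.8] [ 0.466 -0.1    0.03 ]
pink_pot_mid top 0.73 [318.2, 359.8] [ 0.46  -0.096  0.03 ]
```

View pics/tile_crop.png

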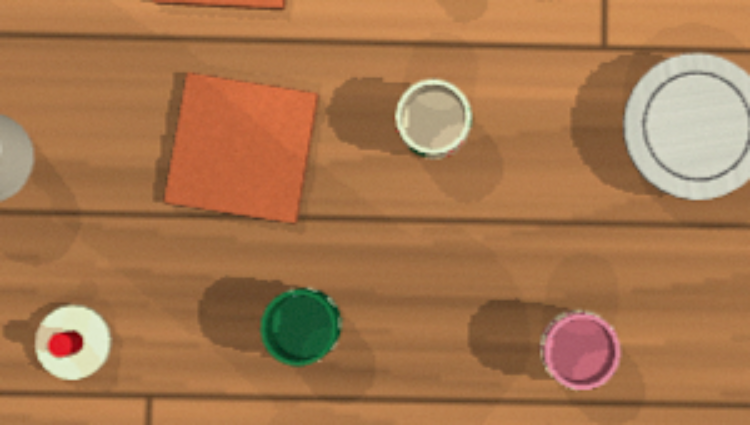

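The crop confirms the chosen tile (crop ~(150,240)) is the nearer one. The two views agree to 3 mm. I'll go above the green pot.

>>> servo_tool:
  targets:
    - [0,[3,-5,0],0]
    - [0,[23.3,-42.4,0],0]
    - [0,[23.3,-42.4,0],0]
    - [0,[23.3,-42.4,0],0]
    - [0,[23.3,-42.4,0],0]
    - [0,[23.3,-42.4,0],0]
    - [0,[23.3,-42.4,0],0]
    - [0,[23.3,-42.4,0],0]
    - [0,[23.3,-42.4,0],0]
    - [0,[23.3,-42.4,0],0]
    - [0,[23.3,-42.4,-4],0]
    - [0,[23.3,-42.4,-8],0]
    - [0,[23.3,-42.4,-10],0]
    - [0,[23.3,-42.4,-10],0]
    - [0,[23.3,-42.4,-10],0]
  newtons: 40

```text
time_s: 3.0
position: [0.4738, 0.1257, 0.2047]
orientation: [[-0.916, 0.401, 0.0], [0.401, 0.916, 0.0], [-0.0, 0.0, -1.0]]
wrist_force: [0.3, 0.6, 0.8]
opening: 0.0852
grasp_force: 0.0
```

```bash
python3 - <<'E'
from h import *
try: print(grip_depth, grip_depth() if callable(grip_depth) else '')
except Exception as e: print(e)
s=state();print(s['position'],s['time_s'],s['orientation'][:,1])
im,D=capture("side");save("ab.png",im[150:450,200:600],2)
E
```

```text
0.0539 
[0.4737995  0.12566864 0.20472629] 3.0 [4.01102446e-01 9.16033170e-01 2.43337722e-04]
```

View pics/ab.png

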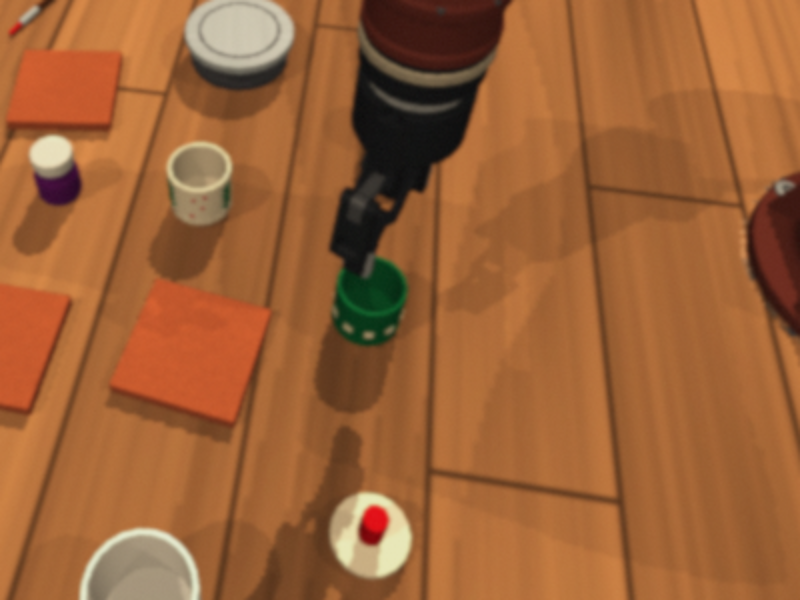

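The fingers hang above the green pot (crop ~(290,365)), roughly centred. Descend and grip.

>>> servo_tool:
  targets:
    - [0,[0,0,-3],0]
    - [0,[0,0,-6],0]
    - [0,[0,0,-9],0]
    - [0,[0,0,-10.5],0]
    - [0,[0,0,-11.2],0]
    - [0,[0,0,-11.2],0]
    - [60,[0,0,-11.2],0]
    - [120,[0,0,-11.2],0]
    - [255,[0,0,-11.2],0]
    - [255,[0,0,-11.2],0]
    - [255,[0,0,-11.2],0]
    - [255,[0,0,-11.2],0]
    - [255,[0,0,-11.2],0]
    - [255,[0,0,-10.2],0]
    - [255,[0,0,-8.2],0]
    - [255,[0,0,-5.2],0]
    - [255,[0,0,-3.2],0]
    - [255,[0,0,-2.7],0]
    - [255,[0,0,-2.7],0]
  newtons: 40

```text
time_s: 4.95
position: [0.4742, 0.1256, 0.1779]
orientation: [[-0.916, 0.401, 0.002], [0.401, 0.916, 0.0], [-0.002, 0.001, -1.0]]
wrist_force: [-1.2, 0.4, -2.4]
opening: 0.0591
grasp_force: 43.8
```

```bash
python3 - <<'E'
from h import *
im,D=capture("side");C=cloud("side",D);save("g1.png",im[150:450,200:600],1.5)
s=state();p=s['position'];print(p)
print(top_fit("side",C,im,(p[0],p[1]),.125,.16,.035))
E
```

```text
[0.47362224 0.1256202  0.17664165]
[0.4686, 0.1311, 0.0579, 0.0488, 23.8956, 0.4701, 0.1266, 0.0338, 0.1252, 0.1402, 0.1572, 314.0]
```

View pics/g1.png

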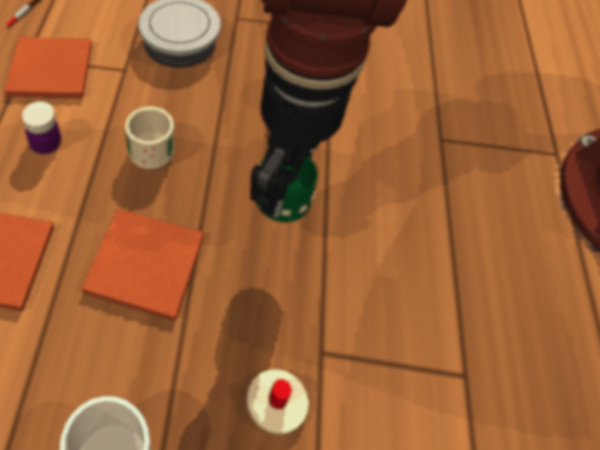

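Green pot is held upright between the fingers (crop ~(195,290)). Carry it to just above the wheel.

>>> servo_tool:
  targets:
    - [255,[0.5,-1,1],0]
    - [255,[2,-3.8,2],0]
    - [255,[4,-7.5,2],0]
    - [255,[6,-11.3,2],0]
    - [255,[8,-15.1,2],0]
    - [255,[10,-18.9,2],0]
    - [255,[12,-22.6,2],0]
    - [255,[14,-26.4,2],0]
    - [255,[15.6,-29.4,2],0]
    - [255,[16.5,-31.1,1],0]
    - [255,[16.75,-31.6,-1],0]
    - [255,[16.75,-31.6,-3],0]
    - [255,[16.75,-31.6,-3.8],0]
    - [255,[16.75,-31.6,-4.2],0]
    - [255,[16.75,-31.6,-4.2],0]
    - [255,[16.75,-31.6,-4.2],0]

```text
time_s: 6.6
position: [0.6416, -0.1905, 0.1358]
orientation: [[-0.916, 0.401, 0.001], [0.401, 0.916, -0.0], [-0.001, 0.0, -1.0]]
wrist_force: [0.2, 0.8, -2.3]
opening: 0.0587
grasp_force: 43.8
```

```bash
python3 - <<'E'
from h import *
im,D=capture("side");C=cloud("side",D);save("g2.png",im[100:250,230:430],3)
s=state();print(s['position'],s['wrist_force'],s['opening'])
E
```

```text
[ 0.64161648 -0.19049447  0.13587366] [-0.20380997  0.25638835 -2.49021994] 0.059002754165613805
```

View pics/g2.png

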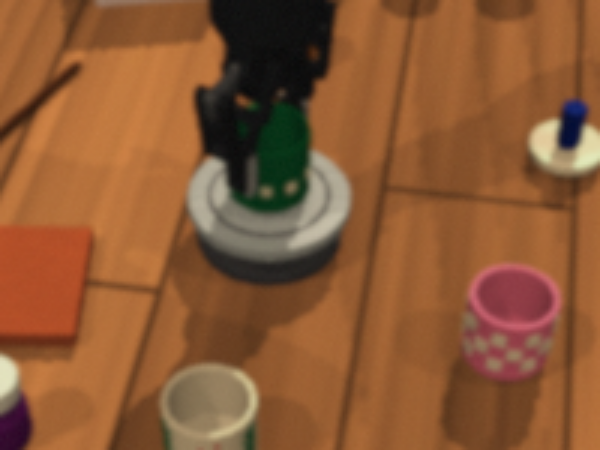

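The pot hovers centred on the wheel, about 3 mm above it (crop ~(185,270)). Lower, release, lift.

>>> servo_tool:
  targets:
    - [255,[0,0,-0.15],0]
    - [255,[0,0,-0.25],0]
    - [255,[0,0,-0.35],0]
    - [255,[0,0,-0.4],0]
    - [255,[0,0,-0.4],0]
    - [60,[0,0,-0.4],0]
    - [0,[0,0,-0.4],0]
    - [0,[0,0,-0.4],0]
    - [0,[0,0,-0.4],0]
    - [0,[0,0,-0.4],0]
    - [0,[0,0,2],0]
    - [0,[0,0,5],0]
    - [0,[0,0,9],0]
    - [0,[0,0,12],0]

```text
time_s: 8.05
position: [0.6414, -0.1905, 0.2573]
orientation: [[-0.916, 0.401, 0.001], [0.401, 0.916, -0.001], [-0.001, 0.0, -1.0]]
wrist_force: [1.1, 0.0, 0.3]
opening: 0.0853
grasp_force: 0.0
```

>>> servo_tool:
  targets:
    - [0,[0,3,0],0]
    - [0,[0,8,0],0]
    - [0,[0,13,0],0]
    - [0,[0,18,0],0]
    - [0,[0,21.4,0],0]
    - [0,[0,21.4,-1],0]
    - [0,[0,21.4,-3],0]
    - [0,[0,21.4,-3],0]
    - [0,[0,21.4,-3],0]

```text
time_s: 8.95
position: [0.6409, 0.023, 0.2246]
orientation: [[-0.916, 0.402, -0.001], [0.402, 0.916, 0.0], [0.001, -0.0, -1.0]]
wrist_force: [0.4, -0.1, 0.8]
opening: 0.0855
grasp_force: 0.0
```

```bash
python3 - <<'E'
from h import *
im,D=capture("side");C=cloud("side",D)
s=state();print(s['position'])
print(top_fit("side",C,im,(.641,-.19),.09,.107,.045))
print(top_fit("side",C,im,(.641,-.19),.03,.05,.09))
im,D=capture("top");C=cloud("top",D)
print(top_fit("top",C,im,(.641,-.19),.09,.107,.045))
print(top_fit("top",C,im,(.641,-.19),.03,.05,.09))
E
```

```text
[0.64132089 0.02296395 0.22546462]
[0.6209, -0.1887, 0.0537, 0.0173, 87.7261, 0.6294, -0.189, 0.027, 0.0902, 0.0971, 0.1026, 77.0]
[0.6258, -0.1759, 0.1196, 0.0787, 49.6013, 0.6381, -0.187, 0.0612, 0.0301, 0.0397, 0.05, 808.0]
[0.6395, -0.1899, 0.0586, 0.0583, 0.7162, 0.6395, -0.1901, 0.0301, 0.0903, 0.0989, 0.1049, 241.0]
[0.6391, -0.1909, 0.1186, 0.119, 38.7383, 0.639, -0.1914, 0.0605, 0.0308, 0.0397, 0.05, 1841.0]
```

Green pot stands centred (within 1 mm) on the wheel. Now the white pot.

>>> servo_tool:
  targets:
    - [0,[0.05,0,-4],0]
    - [0,[0.05,0,-8],0]
    - [0,[0.05,0,-11],0]
    - [0,[0.05,0,-12.6],0]
    - [0,[0.05,0,-13.3],0]
    - [0,[0.05,0,-13.3],0]
    - [60,[0.05,0,-13.3],0]
    - [120,[0.05,0,-13.3],0]
    - [255,[0.05,0,-13.3],0]
    - [255,[0.05,0,-13.3],0]
    - [255,[0.05,0,-13.3],0]
    - [255,[0.05,0,-13.3],0]
    - [255,[0.05,0,-13.3],0]
    - [255,[0.05,0,-12.3],0]
    - [255,[0.05,0,-9.3],0]
    - [255,[0.05,0,-5.3],0]
    - [255,[0.05,0,-2.3],0]
    - [255,[0.05,0,-1],0]
    - [255,[0.05,0,-1],0]
  newtons: 40

```text
time_s: 10.95
position: [0.6427, 0.0235, 0.2174]
orientation: [[-0.916, 0.401, 0.004], [0.401, 0.916, -0.0], [-0.004, 0.001, -1.0]]
wrist_force: [-0.0, 1.0, -0.8]
opening: 0.059
grasp_force: 43.6
```

```bash
python3 - <<'E'
from h import *
im,D=capture("side");save("w1.png",im[100:350,200:500],2)
s=state();print(s['position'],s['opening'],s['wrist_force'])
E
```

```text
[0.641912   0.0235945  0.21502227] 0.058571105862880765 [ 0.76733534  0.69701805 -2.18349409]
```

View pics/w1.png

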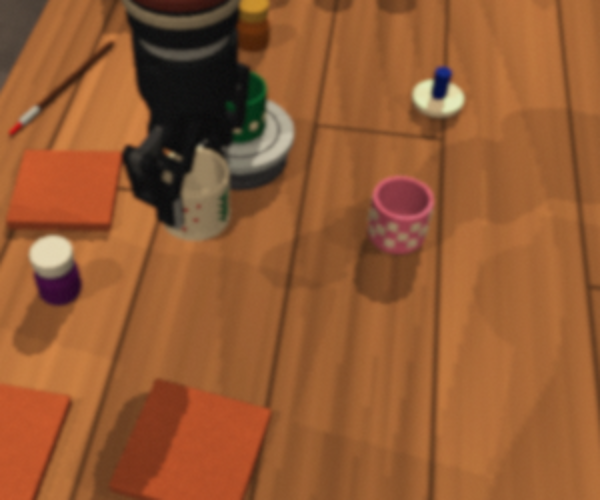

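White pot held (crop ~(195,200)). Carry it over the green pot.

>>> servo_tool:
  targets:
    - [255,[0,-1,0],0]
    - [255,[0,-4,0],0]
    - [255,[0,-8,0],0]
    - [255,[0,-12,0],0]
    - [255,[0,-16,0],0]
    - [255,[0,-19,0],0]
    - [255,[-0.05,-20.8,0],0]
    - [255,[-0.05,-21.4,0],0]
    - [255,[-0.05,-21.4,0],0]
    - [255,[-0.05,-21.4,-1],0]
    - [255,[-0.05,-21.4,-1.8],0]
    - [255,[-0.05,-21.4,-2.2],0]
    - [255,[-0.05,-21.4,-2.5],0]
    - [255,[-0.05,-21.4,-2.7],0]
    - [255,[-0.05,-21.4,-2.7],0]

```text
time_s: 12.5
position: [0.6412, -0.1902, 0.1877]
orientation: [[-0.916, 0.401, -0.0], [0.401, 0.916, 0.0], [0.0, 0.0, -1.0]]
wrist_force: [-0.9, 1.0, -0.8]
opening: 0.0586
grasp_force: 43.6
```

```bash
python3 - <<'E'
from h import *
im,D=capture("side");save("w2.png",im[80:230,230:430],3)
s=state();print(s['position'],s['opening'],s['wrist_force'])
E
```

```text
[ 0.64127096 -0.19031655  0.18800651] 0.05878102371025693 [ 0.38617916  0.20710557 -1.57615144]
```

View pics/w2.png

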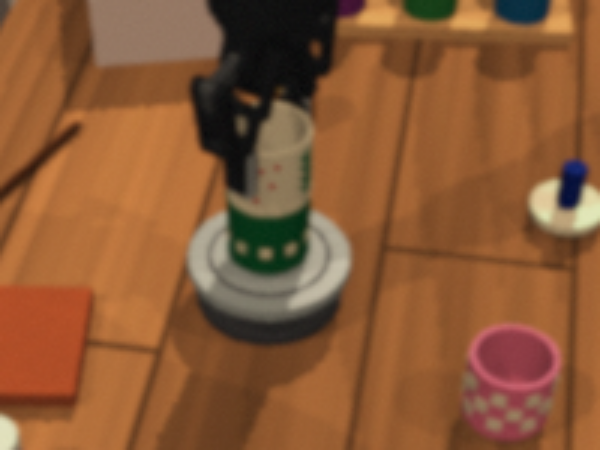

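Foot is inside the green mouth, aligned (crop ~(200,270)), about 4 mm to go. Seat, release, lift, and head to the red lid at (0.4565, 0.312).

>>> servo_tool:
  targets:
    - [255,[0,0,-0.2],0]
    - [255,[0,0,-0.3],0]
    - [255,[0,0,-0.4],0]
    - [255,[0,0,-0.45],0]
    - [255,[0,0,-0.45],0]
    - [255,[0,0,-0.45],0]

```text
time_s: 13.15
position: [0.6418, -0.1907, 0.1863]
orientation: [[-0.916, 0.401, 0.003], [0.401, 0.916, -0.001], [-0.003, -0.0, -1.0]]
wrist_force: [-3.0, 2.6, 13.0]
opening: 0.0588
grasp_force: 44.8
```

>>> servo_tool:
  targets:
    - [60,[0,0,0],0]
    - [0,[0,0,0],0]
    - [0,[0,0,0],0]
    - [0,[0,0,0],0]
    - [0,[0,0,0],0]
    - [0,[0,0,2],0]
    - [0,[0,0,5],0]
    - [0,[0,0,9],0]
    - [0,[0,0,12],0]
    - [0,[0,0,12],0]

```text
time_s: 14.15
position: [0.6425, -0.191, 0.309]
orientation: [[-0.916, 0.401, 0.007], [0.401, 0.916, -0.003], [-0.008, -0.0, -1.0]]
wrist_force: [0.5, -1.0, 0.9]
opening: 0.0856
grasp_force: 0.0
```

>>> servo_tool:
  targets:
    - [0,[-1,3,0],0]
    - [0,[-18.5,50.3,0],0]
    - [0,[-18.5,50.3,0],0]
    - [0,[-18.5,50.3,0],0]
    - [0,[-18.5,50.3,0],0]
    - [0,[-18.5,50.3,0],0]
    - [0,[-18.5,50.3,0],0]
    - [0,[-18.5,50.3,0],0]
    - [0,[-18.5,50.3,0],0]
    - [0,[-18.5,50.3,0],0]
    - [0,[-18.5,50.3,0],0]
    - [0,[-18.5,50.3,0],0]
    - [0,[-18.5,50.3,-4],0]
    - [0,[-18.5,50.3,-9],0]
    - [0,[-18.5,50.3,-12],0]
    - [0,[-18.5,50.3,-12],0]
    - [0,[-18.5,50.3,-12],0]

```text
time_s: 15.85
position: [0.4562, 0.3122, 0.1838]
orientation: [[-0.916, 0.402, -0.001], [0.402, 0.916, -0.0], [0.0, -0.0, -1.0]]
wrist_force: [-0.4, 0.1, 1.2]
opening: 0.0858
grasp_force: 0.0
```

```bash
python3 - <<'E'
from h import *
s=state();print(s['position'],s['time_s'])
for n in("side","top"):
    im,D=capture(n);C=cloud(n,D)
    for a,z,w in((.145,.158,.045),(.095,.107,.045),(.03,.05,.09)): print(n,top_fit(n,C,im,(.641,-.19),a,z,w))
    print(top_fit(n,C,im,(.4565,.312),.008,.024))
save("w3.png",capture("side")[0])
E
```

```text
[0.45623646 0.31220413 0.18380116] 15.85
side [0.6429, -0.1886, 0.0563, 0.0614, 8.8779, 0.6434, -0.1887, 0.0322, 0.1451, 0.1501, 0.1537, 248.0]
side [0.6415, -0.1719, 0.059, 0.0272, 4.2737, 0.6424, -0.1834, 0.0297, 0.0951, 0.1006, 0.107, 136.0]
side [0.6415, -0.1847, 0.1175, 0.1108, 11.1602, 0.6421, -0.1895, 0.061, 0.0303, 0.0399, 0.0499, 1133.0]
[0.4542, 0.3214, 0.0567, 0.0423, 13.2929, 0.4572, 0.3131, 0.0302, 0.0098, 0.016, 0.0199, 435.0]
top [0.6403, -0.1903, 0.058, 0.0587, 42.95, 0.6399, -0.1908, 0.0305, 0.1452, 0.1509, 0.1563, 247.0]
top [0.6371, -0.1898, 0.0555, 0.0554, 27.7202, 0.6379, -0.1885, 0.0292, 0.0959, 0.1047, 0.107, 371.0]
top [0.6395, -0.1912, 0.1185, 0.119, 66.7096, 0.6398, -0.1919, 0.0606, 0.0304, 0.0396, 0.0499, 1575.0]
[0.4562, 0.3118, 0.0562, 0.0594, 16.3334, 0.4549, 0.3117, 0.0301, 0.0089, 0.0154, 0.0238, 463.0]
```

View pics/w3.png

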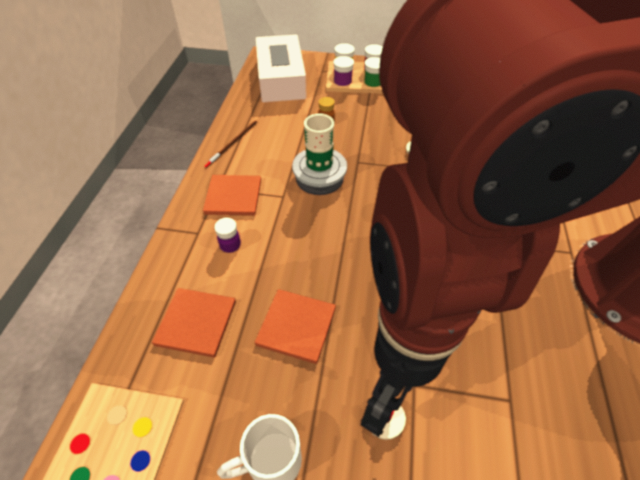

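White pot is seated (rim at z≈0.151, centred; side pixel (140,319)), and the gripper is above the red lid (418,387). Grip the knob.

>>> servo_tool:
  targets:
    - [0,[0.03,0,-3],0]
    - [0,[0.03,0,-6],0]
    - [0,[0.03,0,-8.2],0]
    - [0,[0.03,0,-8.9],0]
    - [0,[0.03,0,-8.9],0]
    - [120,[0.03,0,-8.9],0]
    - [160,[0.03,0,-8.9],0]
    - [200,[0.03,0,-8.9],0]
    - [255,[0.03,0,-8.9],0]
    - [255,[0.03,0,-8.9],0]
    - [255,[0.03,0,-8.9],0]
    - [255,[0.03,0,-8.9],0]
    - [255,[0.03,0,-8.9],0]
    - [255,[0.03,0,-8.9],0]
  newtons: 30

```text
time_s: 17.4
position: [0.4568, 0.3128, 0.0949]
orientation: [[-0.916, 0.401, 0.001], [0.401, 0.916, 0.0], [-0.001, 0.001, -1.0]]
wrist_force: [-1.4, -0.1, 6.6]
opening: 0.0187
grasp_force: 29.3
```

>>> servo_tool:
  targets:
    - [255,[0,0,1],0]
    - [255,[0,0,3],0]
    - [255,[0,0,7],0]
    - [255,[0,0,11],0]
    - [255,[0,0,15],0]
    - [255,[0,0,18],0]
    - [255,[0,0,19.5],0]
    - [255,[0,0,19.5],0]
    - [255,[0,0,19.5],0]

```text
time_s: 18.3
position: [0.4562, 0.3125, 0.2879]
orientation: [[-0.916, 0.401, -0.002], [0.401, 0.916, -0.001], [0.001, -0.001, -1.0]]
wrist_force: [-0.0, -0.5, -1.7]
opening: 0.0194
grasp_force: 29.6
```

```bash
python3 - <<'E'
from h import *
s=state();p=s['position'];print(p,s['opening'],s['wrist_force'])
for n in("side","top"):
    im,D=capture(n);C=cloud(n,D)
    print(n,top_fit(n,C,im,p[:2],.198,.219,.04))
    if n=="side": save("r1.png",im[200:480,250:560],1.8)
E
```

```text
[0.45619731 0.31247316 0.28788263] 0.019393146442848994 [-0.04119664 -0.53991278 -1.69419788]
side [0.4577, 0.3185, 0.05, 0.0596, 80.3645, 0.4567, 0.3135, 0.0302, 0.2005, 0.209, 0.2119, 874.0]
top [0.4674, 0.3024, 0.0591, 0.0277, 58.8308, 0.4564, 0.3091, 0.0297, 0.1987, 0.2078, 0.2189, 413.0]
```

View pics/r1.png

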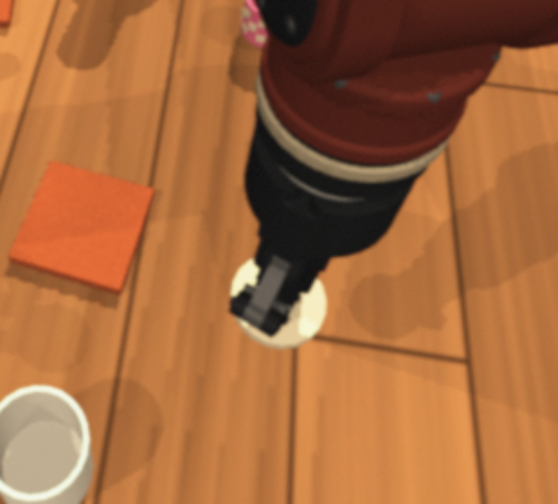

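Lid hangs level in the fingers (crop ~(300,280)). Carry it to the stack.

>>> servo_tool:
  targets:
    - [255,[0.4,-1,0],0]
    - [255,[1.5,-4,0],0]
    - [255,[3,-8,0],0]
    - [255,[4.4,-12,0],0]
    - [255,[5.9,-16,0],0]
    - [255,[7.4,-20,0],0]
    - [255,[8.8,-24,0],0]
    - [255,[10.3,-28,0],0]
    - [255,[11.8,-32,0],0]
    - [255,[13.3,-36,0],0]
    - [255,[14.8,-40,0],0]
    - [255,[16.2,-44,0],0]
    - [255,[17.5,-47.5,0],0]
    - [255,[18.3,-49.7,0],0]
    - [255,[18.55,-50.3,0],0]
    - [255,[18.55,-50.3,-1.5],0]
    - [255,[18.55,-50.3,-3],0]
    - [255,[18.55,-50.3,-3.5],0]
    - [255,[18.55,-50.3,-3.5],0]
    - [255,[18.55,-50.3,-3.5],0]

```text
time_s: 20.4
position: [0.6419, -0.1899, 0.2548]
orientation: [[-0.916, 0.401, 0.0], [0.401, 0.916, 0.0], [-0.0, 0.0, -1.0]]
wrist_force: [0.4, -0.0, -1.3]
opening: 0.0189
grasp_force: 29.6
```

```bash
python3 - <<'E'
from h import *
s=state();p=s['position'];print(p,s['opening'],s['wrist_force'])
im,D=capture("side");C=cloud("side",D)
print(top_fit("side",C,im,p[:2],.165,.182,.04))
save("r2.png",im[50:230,220:430],3)
E
```

```text
[ 0.64194147 -0.18994213  0.25479477] 0.01891575424502611 [ 0.38325103 -0.00179469 -1.31433506]
[0.642, -0.184, 0.059, 0.0531, 7.6767, 0.643, -0.1877, 0.0306, 0.167, 0.1753, 0.1817, 380.0]
```

View pics/r2.png

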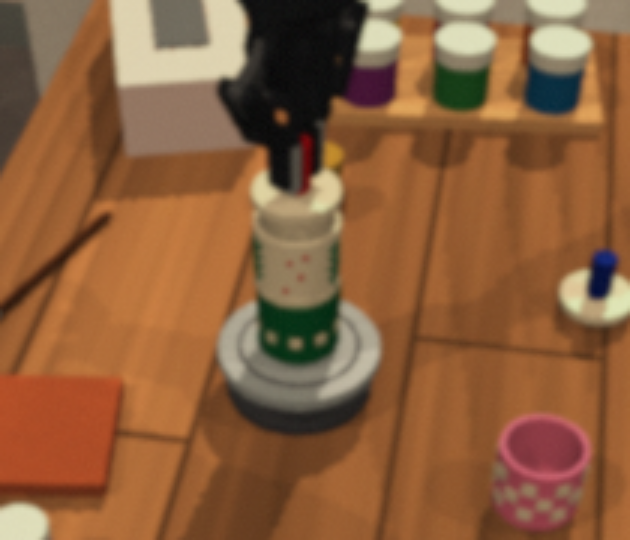

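The lid is just above the white mouth, aligned (crop lid col 297, pot col 298). Lower to seat.

>>> servo_tool:
  targets:
    - [255,[0,-0.05,-0.4],0]
    - [255,[0,-0.05,-0.8],0]
    - [255,[0,-0.05,-1.1],0]
    - [255,[0,-0.05,-1.3],0]
    - [255,[0,-0.05,-1.45],0]
    - [255,[0,-0.05,-1.55],0]
    - [255,[0,-0.05,-1.6],0]
    - [255,[0,-0.05,-1.6],0]
    - [255,[0,-0.05,-1.6],0]

```text
time_s: 21.35
position: [0.6422, -0.1909, 0.239]
orientation: [[-0.916, 0.401, 0.001], [0.401, 0.916, -0.0], [-0.001, 0.0, -1.0]]
wrist_force: [-0.4, 0.1, 3.3]
opening: 0.019
grasp_force: 30.0
```

>>> servo_tool:
  targets:
    - [150,[0,0,-0.05],0]
    - [60,[0,0,-0.05],0]
    - [0,[0,0,-0.05],0]
    - [0,[0,0,-0.05],0]
    - [0,[0,0,-0.05],0]
    - [0,[0,0,0],0]
    - [0,[0,0,2],0]
    - [0,[0,0,5],0]
    - [0,[0,0,8],0]
    - [0,[-1,0.5,8],0]
    - [0,[-5,2.6,8],0]
    - [0,[-9.5,4.9,8],0]
    - [0,[-14,7.2,8],0]
    - [0,[-17.5,8.9,8],0]
    - [0,[-18.3,9.35,6],0]
    - [0,[-18.3,9.35,2],0]
    - [0,[-18.3,9.35,-2],0]
    - [0,[-18.3,9.35,-5],0]
    - [0,[-18.3,9.35,-5],0]
    - [0,[-18.3,9.35,-5],0]

```text
time_s: 23.35
position: [0.459, -0.0974, 0.1893]
orientation: [[-0.916, 0.401, 0.0], [0.401, 0.916, 0.0], [-0.0, 0.0, -1.0]]
wrist_force: [0.7, 0.2, 1.3]
opening: 0.0854
grasp_force: 0.0
```

```bash
python3 - <<'E'
from h import *
s=state();p=s['position'];print(p,s['opening'],s['wrist_force'])
for n in("side","top"):
    im,D=capture(n);C=cloud(n,D)
    for a,z,w in((.155,.165,.045),(.18,.2,.03)): print(n,top_fit(n,C,im,(.641,-.19),a,z,w))
    print(n,top_fit(n,C,im,(.459,-.097),.05,.07,.04))
    if n=="side": save("r3.png",im[50:290,200:520],2)
E
```

```text
[ 0.45901715 -0.09739537  0.18929527] 0.08543449929091877 [0.67579866 0.22865224 1.33753692]
side [0.6416, -0.1875, 0.0578, 0.0567, 10.0235, 0.6442, -0.1885, 0.0314, 0.1551, 0.1597, 0.1649, 403.0]
side [0.642, -0.1873, 0.0198, 0.0196, 28.4308, 0.6417, -0.1879, 0.0112, 0.18, 0.1931, 0.1974, 109.0]
side [0.4601, -0.0951, 0.0594, 0.0585, 53.0056, 0.4597, -0.0953, 0.0312, 0.05, 0.0573, 0.0624, 296.0]
top [0.6409, -0.1911, 0.0586, 0.0587, 1.709, 0.6403, -0.1909, 0.0301, 0.1551, 0.1597, 0.1648, 713.0]
top [0.6401, -0.1905, 0.0187, 0.0183, 28.0067, 0.6403, -0.1905, 0.0097, 0.1816, 0.1951, 0.1997, 114.0]
top [0.4679, -0.0827, 0.0177, 0.0549, 55.4662, 0.4629, -0.09, 0.0275, 0.0508, 0.0592, 0.0629, 32.0]
```

View pics/r3.png

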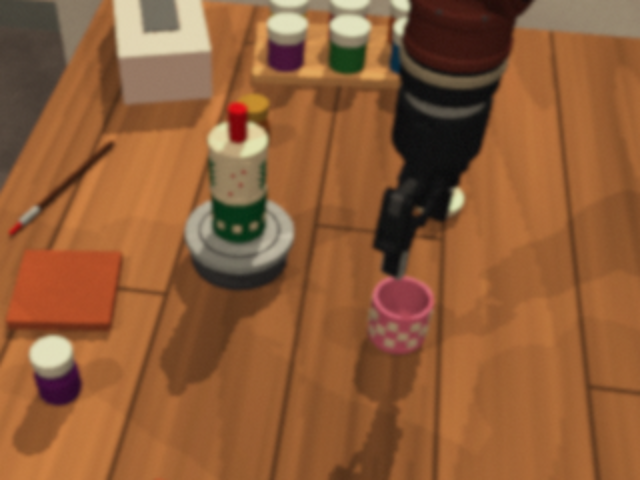

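The tall jar is complete and upright (crop ~(150,238)); gripper is above the pink pot (315,400). Grip and lift it.

>>> servo_tool:
  targets:
    - [0,[0,0,-4],0]
    - [0,[0,0,-7.5],0]
    - [0,[0,0,-9.2],0]
    - [0,[0,0,-9.7],0]
    - [0,[0,0,-9.7],0]
    - [60,[0,0,-9.7],0]
    - [120,[0,0,-9.7],0]
    - [255,[0,0,-9.7],0]
    - [255,[0,0,-9.7],0]
    - [255,[0,0,-9.7],0]
    - [255,[0,0,-9.7],0]
    - [255,[0,0,-9.7],0]
    - [255,[0,0,-8.7],0]
    - [255,[0,0,-6],0]
    - [255,[0,0,-3],0]
    - [255,[0,0,-2],0]
    - [255,[0,0,-2],0]
  newtons: 40

```text
time_s: 25.15
position: [0.46, -0.0979, 0.1703]
orientation: [[-0.916, 0.401, 0.003], [0.401, 0.916, -0.002], [-0.004, -0.0, -1.0]]
wrist_force: [0.3, 0.3, -3.7]
opening: 0.0598
grasp_force: 44.2
```

>>> servo_tool:
  targets:
    - [255,[0.5,0.9,0],0]
    - [255,[2,3.5,0],0]
    - [255,[4,7,0],0]
    - [255,[6,10.6,0],0]
    - [255,[8,14.1,0],0]
    - [255,[10,17.6,0],0]
    - [255,[12,21.1,0],0]
    - [255,[14,24.6,0],0]
    - [255,[15.3,27,0],0]
    - [255,[15.85,27.9,-1],0]
    - [255,[15.85,27.9,-3],0]
    - [255,[15.85,27.9,-5],0]
    - [255,[15.85,27.9,-5.8],0]
    - [255,[15.85,27.9,-5.9],0]
    - [255,[15.85,27.9,-5.9],0]
    - [255,[15.85,27.9,-5.9],0]

```text
time_s: 26.75
position: [0.6172, 0.1815, 0.1089]
orientation: [[-0.916, 0.401, -0.001], [0.401, 0.916, 0.0], [0.001, -0.0, -1.0]]
wrist_force: [-0.2, 0.2, -1.7]
opening: 0.0596
grasp_force: 44.5
```

```bash
python3 - <<'E'
from h import *
s=state();p=s['position'];print(p,s['opening'],s['wrist_force'])
im,D=capture("side");save("p1.png",im[200:400,220:440],2.5)
E
```

```text
[0.6172088  0.1814674  0.10891827] 0.059578175259222044 [-0.16739907  0.17309624 -1.6577645 ]
```

View pics/p1.png

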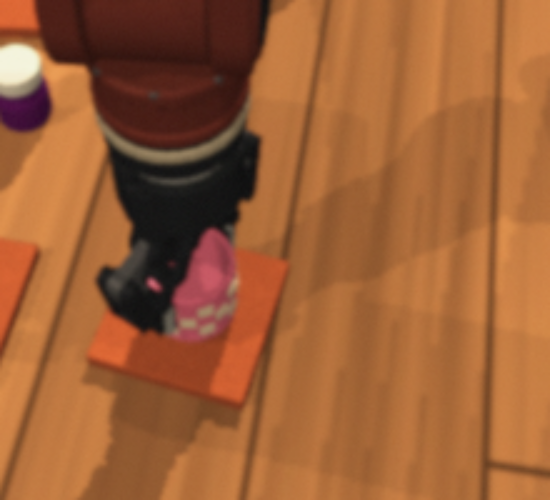

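Pink pot is about 3 mm above the tile's centre (crop ~(290,205)). Set down, release, and go towards the blue lid.

>>> servo_tool:
  targets:
    - [255,[0,0.05,-0.15],0]
    - [255,[0,0.05,-0.25],0]
    - [255,[0,0.05,-0.32],0]
    - [255,[0,0.05,-0.35],0]
    - [255,[0,0.05,-0.35],0]
    - [60,[0,0.05,-0.35],0]
    - [0,[0,0.05,-0.35],0]
    - [0,[0,0.05,-0.35],0]
    - [0,[0,0.05,-0.35],0]
    - [0,[0,0.05,-0.35],0]
    - [0,[0,0.05,2],0]
    - [0,[0,0.05,5],0]
    - [0,[0,0.05,9],0]
    - [0,[0,0.05,12],0]

```text
time_s: 28.2
position: [0.6177, 0.1821, 0.2318]
orientation: [[-0.916, 0.401, 0.002], [0.401, 0.916, 0.0], [-0.001, 0.001, -1.0]]
wrist_force: [0.5, -0.9, 1.1]
opening: 0.0852
grasp_force: 0.0
```

>>> servo_tool:
  targets:
    - [0,[-1,-2.5,0],0]
    - [0,[-19.5,-49.5,0],0]
    - [0,[-19.5,-49.5,0],0]
    - [0,[-19.5,-49.5,0],0]
    - [0,[-19.5,-49.5,0],0]
    - [0,[-19.5,-49.5,0],0]
    - [0,[-19.5,-49.5,0],0]
    - [0,[-19.5,-49.5,0],0]
    - [0,[-19.5,-49.5,0],0]
    - [0,[-19.5,-49.5,0],0]
    - [0,[-19.5,-49.5,0],0]
    - [0,[-19.5,-49.5,0],0]
    - [0,[-19.5,-49.5,0],0]
    - [0,[-19.5,-49.5,-2],0]
    - [0,[-19.5,-49.5,-4],0]
    - [0,[-19.5,-49.5,-4],0]
    - [0,[-19.5,-49.5,-4],0]

```text
time_s: 29.9
position: [0.423, -0.3116, 0.1897]
orientation: [[-0.917, 0.4, -0.0], [0.4, 0.917, 0.001], [0.0, 0.001, -1.0]]
wrist_force: [0.2, 0.2, -0.7]
opening: 0.0855
grasp_force: 0.0
```

```bash
python3 - <<'E'
from h import *
s=state();p=s['position'];print(p,s['opening'],s['wrist_force'])
for n in("side","top"):
    im,D=capture(n);C=cloud(n,D)
    print(n,top_fit(n,C,im,(.617,.182),.063,.08,.045),top_fit(n,C,im,(.617,.182),.008,.02,.09))
    print(n,top_fit(n,C,im,(.4225,-.3135),.008,.024,.04),top_fit(n,C,im,(.4225,-.3135),.04,.06,.03))
E
```

```text
[ 0.42295549 -0.31163206  0.18971288] 0.08547910929907068 [ 0.18970027  0.16410363 -0.68816966]
side [0.6175, 0.1841, 0.0596, 0.0599, 9.9328, 0.6176, 0.1841, 0.0311, 0.063, 0.0726, 0.0775, 469.0] [0.6188, 0.1834, 0.1115, 0.1103, 82.1315, 0.6188, 0.1836, 0.0766, 0.008, 0.0142, 0.0178, 2409.0]
side [0.4243, -0.3117, 0.0562, 0.0591, 80.8151, 0.4245, -0.3138, 0.0313, 0.0086, 0.0156, 0.0237, 315.0] [0.423, -0.313, 0.0195, 0.0191, 16.2826, 0.423, -0.3136, 0.011, 0.0404, 0.05, 0.0543, 68.0]
top [0.6149, 0.1816, 0.0586, 0.0585, 1.3229, 0.6152, 0.1819, 0.0306, 0.0631, 0.0725, 0.0796, 238.0] [0.6162, 0.1814, 0.1107, 0.1099, 82.161, 0.6158, 0.1814, 0.0763, 0.0081, 0.0133, 0.0198, 1982.0]
top [0.4212, -0.3118, 0.0591, 0.0527, 3.0167, 0.4214, -0.3157, 0.0304, 0.0089, 0.0157, 0.0226, 225.0] None
```

Pink pot is within about 1.5 mm of the tile centre. Grip the blue knob.

>>> servo_tool:
  targets:
    - [0,[0,-0.22,-3],0]
    - [0,[0,-0.22,-6.5],0]
    - [0,[0,-0.22,-8.8],0]
    - [0,[0,-0.22,-9.5],0]
    - [0,[0,-0.22,-9.5],0]
    - [120,[0,-0.22,-9.5],0]
    - [160,[0,-0.22,-9.5],0]
    - [200,[0,-0.22,-9.5],0]
    - [255,[0,-0.22,-9.5],0]
    - [255,[0,-0.22,-9.5],0]
    - [255,[0,-0.22,-9.5],0]
    - [255,[0,-0.22,-9.5],0]
    - [255,[0,-0.22,-9.5],0]
    - [255,[0,-0.22,-9.5],0]
  newtons: 30

```text
time_s: 31.4
position: [0.4227, -0.3153, 0.095]
orientation: [[-0.916, 0.401, 0.001], [0.401, 0.916, -0.0], [-0.001, -0.0, -1.0]]
wrist_force: [-0.7, 0.7, 5.2]
opening: 0.019
grasp_force: 29.3
```

>>> servo_tool:
  targets:
    - [255,[0,0,1],0]
    - [255,[0,0,3],0]
    - [255,[0,0,7],0]
    - [255,[0,0,10.5],0]
    - [255,[0,0,12],0]
    - [255,[0,0,12],0]
    - [255,[0,0,12],0]

```text
time_s: 32.1
position: [0.4223, -0.3148, 0.2132]
orientation: [[-0.916, 0.401, -0.001], [0.401, 0.916, 0.001], [0.001, 0.001, -1.0]]
wrist_force: [-0.8, 0.5, -0.9]
opening: 0.0189
grasp_force: 29.5
```

```bash
python3 - <<'E'
from h import *
s=state();p=s['position'];print(p,s['opening'],s['wrist_force'])
for n in("side","top"):
    im,D=capture(n);C=cloud(n,D)
    print(n,top_fit(n,C,im,p[:2],.122,.143,.04))
E
```

```text
[ 0.42226824 -0.31478369  0.21316973] 0.01889114252768143 [-0.79562393  0.52850175 -0.90724979]
side [0.4236, -0.3094, 0.0544, 0.0588, 85.8558, 0.4232, -0.312, 0.0313, 0.125, 0.1335, 0.1428, 337.0]
top [0.4224, -0.309, 0.0455, 0.0587, 73.3078, 0.4208, -0.3141, 0.03, 0.1252, 0.1335, 0.1387, 302.0]
```

>>> servo_tool:
  targets:
    - [255,[0.4,1,0],0]
    - [255,[1.6,4,0],0]
    - [255,[3.1,8,0],0]
    - [255,[4.7,12,0],0]
    - [255,[6.3,16,0],0]
    - [255,[7.8,20,0],0]
    - [255,[9.4,24,0],0]
    - [255,[10.9,28,0],0]
    - [255,[12.5,32,0],0]
    - [255,[14.1,36,0],0]
    - [255,[15.6,40,0],0]
    - [255,[17.2,44,0],0]
    - [255,[18.5,47.4,0],0]
    - [255,[19.2,49.2,0],0]
    - [255,[19.4,49.65,0],0]
    - [255,[19.4,49.65,-2],0]
    - [255,[19.4,49.65,-3.2],0]
    - [255,[19.4,49.65,-3.7],0]
    - [255,[19.4,49.65,-3.7],0]
    - [255,[19.4,49.65,-3.7],0]

```text
time_s: 34.2
position: [0.6165, 0.1811, 0.1779]
orientation: [[-0.916, 0.402, 0.0], [0.402, 0.916, 0.0], [-0.0, 0.0, -1.0]]
wrist_force: [0.5, -0.3, -0.0]
opening: 0.0193
grasp_force: 29.6
```

```bash
python3 - <<'E'
from h import *
s=state();p=s['position'];print(p,s['opening'],s['wrist_force'])
im,D=capture("side");C=cloud("side",D)
print(top_fit("side",C,im,p[:2],.087,.108,.04))
save("b1.png",im[200:400,220:440],2.5)
E
```

```text
[0.61654675 0.18106856 0.17790764] 0.01931638988473802 [ 0.53607609 -0.33020366 -0.01770166]
[0.6109, 0.1899, 0.0596, 0.0406, 38.7849, 0.6171, 0.1825, 0.0301, 0.09, 0.099, 0.1079, 568.0]
```

View pics/b1.png

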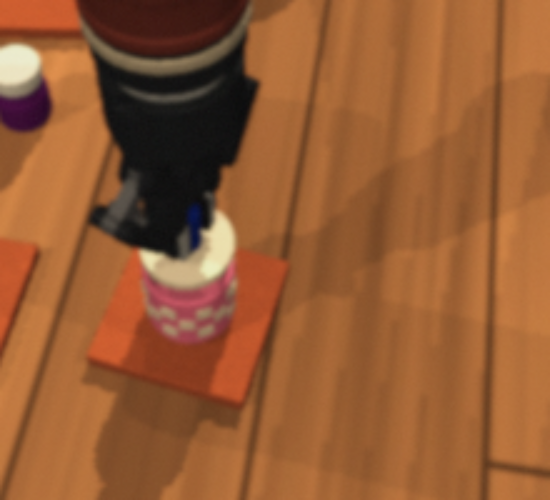

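The lid sits just above the pink pot, nearly aligned (crop (250,188)); nudge +1 mm in y and lower.

>>> servo_tool:
  targets:
    - [255,[0.02,0.1,-0.4],0]
    - [255,[0.02,0.1,-0.8],0]
    - [255,[0.02,0.1,-1.1],0]
    - [255,[0.02,0.1,-1.35],0]
    - [255,[0.02,0.1,-1.5],0]
    - [255,[0.02,0.1,-1.6],0]
    - [255,[0.02,0.1,-1.7],0]
    - [255,[0.02,0.1,-1.7],0]
    - [255,[0.02,0.1,-1.7],0]

```text
time_s: 35.15
position: [0.617, 0.1825, 0.161]
orientation: [[-0.916, 0.401, 0.001], [0.401, 0.916, 0.0], [-0.001, 0.001, -1.0]]
wrist_force: [-1.0, -0.2, 3.0]
opening: 0.0191
grasp_force: 29.9
```

Seated with light contact. Release, lift and move clear.

>>> servo_tool:
  targets:
    - [150,[0,0,0],0]
    - [60,[0,0,0],0]
    - [0,[0,0,0],0]
    - [0,[0,0,0],0]
    - [0,[0,0,0],0]
    - [0,[0,0,0],0]
    - [0,[0,0,2],0]
    - [0,[0,0,5],0]
    - [0,[0,0,9],0]
    - [0,[0,0,13],0]
    - [0,[-3,-3,13],0]
    - [0,[-7,-7,13],0]
    - [0,[-11,-11,13],0]
    - [0,[-14,-14,13],0]
    - [0,[-14,-14,13],0]
    - [0,[-14,-14,13],0]
    - [0,[-14,-14,13],0]

```text
time_s: 36.85
position: [0.4774, 0.0427, 0.2908]
orientation: [[-0.916, 0.401, 0.001], [0.401, 0.916, 0.0], [-0.001, 0.001, -1.0]]
wrist_force: [0.4, 0.4, -0.2]
opening: 0.0853
grasp_force: 0.0
```

```bash
python3 - <<'E'
from h import *
print(state()['time_s'])
for n in("side","top"):
    im,D=capture(n);C=cloud(n,D)
    for c,a in(((.617,.182),.076),((.641,-.19),.154)):
        print(n,top_fit(n,C,im,c,a,.011+a,.045),top_fit(n,C,im,c,a+.03,a+.044,.03))
E
```

```text
36.85
side [0.6174, 0.1843, 0.0576, 0.0586, 13.9607, 0.6177, 0.1836, 0.0307, 0.076, 0.082, 0.0863, 793.0] [0.6174, 0.1843, 0.0187, 0.0187, 6.404, 0.6175, 0.184, 0.0101, 0.1062, 0.1177, 0.12, 155.0]
side [0.6417, -0.1883, 0.0579, 0.0578, 10.5855, 0.643, -0.1888, 0.031, 0.154, 0.1597, 0.1648, 413.0] [0.6425, -0.1879, 0.0194, 0.0194, 9.4, 0.6427, -0.1882, 0.0106, 0.1842, 0.1936, 0.1977, 97.0]
top [0.6157, 0.182, 0.0587, 0.0588, 4.4291, 0.6154, 0.1823, 0.0303, 0.076, 0.0814, 0.087, 640.0] [0.6147, 0.1816, 0.0189, 0.0186, 48.3625, 0.615, 0.1819, 0.0101, 0.1072, 0.117, 0.1197, 89.0]
top [0.6403, -0.1907, 0.0589, 0.0587, 46.4334, 0.6405, -0.1912, 0.03, 0.1543, 0.1595, 0.1649, 719.0] [0.6403, -0.1903, 0.0178, 0.0178, 0.7981, 0.6402, -0.1904, 0.0097, 0.1846, 0.1951, 0.198, 105.0]
```

```bash
python3 -c "
from plant import *
print(finish_job())"
```

```text
the job is handed in; nothing more can be done
None
```

I handed the job in at about 37 s: the tall jar is built on the wheel, and the lidded pink pot is on the nearest tile. The last camera check put every piece within about 2 mm of centre and at seated height, with the gripper clear; the judged result was not returned.

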